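# Serve a bread roll with the tongs

### The job

At the lunch corner of the auction hall, pick up the kitchen tongs from the wooden board, close their tips on the small round roll on the footed platter, carry it across and hold it over the middle of the empty dinner plate, about a hand's breadth above it, for the customer to accept. Touch the roll only with the tongs and leave the other baking and crockery undisturbed. Finish while still holding: the roll stays gripped up in the tongs and the tongs in the gripper, nothing is put down or let go.

Things in the scene. Friction and masses are not known exactly. Their poses are not given: they have to be found in the camera images.
- tongs_grip (a point): Steel kitchen tongs, 230 mm long, 110 g, on their side on the wooden board: two flat arms on edge, sprung apart in a V, closing level with the board. This point is on the centre line midway between the two black grip sleeves, where the tongs balance, half-way up (18 mm above the board top). x points along the tongs to the tips, y to the left arm, z up. The pivot is 80 mm behind (-x)
- tongs_tips (a point): Point on the tongs' centre line midway between the two scalloped heads, 115 mm ahead (+x) of tongs_grip, same height and axes. Heads: 42 mm long, 32 mm high (16 mm above and below this point), shallow cups facing each other; least gap about 91 mm sprung open (110 mm outside), about 75 mm with the finger pads 53 mm apart on the sleeves, 52 mm when closed on the round roll
- tongs_left: Left arm of the tongs (+y side); its origin lies at the pivot end, on the tongs' under edge. Its black grip sleeve is 40 mm long, 6 mm thick and stands 5 to 31 mm above the under edge. Over the outside of both sleeves the tongs measure about 58 mm at their middle (63 mm at the front ends) sprung open, about 37 mm closed on the round roll
- tongs_right: Right arm of the tongs (-y side), the left one's mirror image; the two move alike. Spring push outward at the sleeves, per arm: 3 N sprung open, 4 N slightly squeezed, 6 N closed on the roll. Between finger pads set 51 to 55 mm apart the tongs are held firmly enough by their spring to be lifted and carried, and are open wide enough to pass over the roll; at about 20 mm they are shut
- roll_center (a point): Centre of the small round bread roll, half-way up: 52 mm across at its widest (18 mm above the platter), 40 mm high, about 45 g, brown crust with a cross scored on top. It may be in any of the three places on the platter
- roll: The same round roll; the origin is the middle of its underside, z up through its top
- platter_top (a point): Middle of the top of the footed white oblong platter: 170 mm (x) by 360 mm (y), flat without rim, 45 mm above the table, fixed. The three baked things lie in a row along its y axis, about 125 mm apart; its -x long side faces the robot
- platter: The same platter; its origin is on the table below its middle
- board_top (a point): Middle of the top of the wooden board under the tongs: 270 mm (x) by 130 mm (y) and 16 mm thick, with a short lug on its -x end, fixed
- plate: Empty round white dinner plate, 190 mm across, 18 mm high at the rim, fixed; its origin is the middle of its underside. It lies at the left or right of the platter, the board with the tongs on the other side
- finger_roll_center (a point): Centre of the long finger roll, 100 x 42 mm, 36 mm high, on the platter: leave it
- croissant_center (a point): Small croissant, about 90 mm between its horns, 38 mm high, on the platter (point half-way up its thick middle part): leave it
- mug_center (a point): Centre of a white mug, 80 mm across without its handle, 92 mm high: leave it
- bowl_center (a point): Centre of a white bowl, 110 mm across, 55 mm high: leave it
- jar_center (a point): Centre of a jam jar, 64 mm across, 85 mm high: leave it
- shaker_center (a point): Centre of a white salt shaker, 40 mm across, 75 mm high: leave it
Mind the look-alikes: they are no part of the job. Leave any green or pink look-alike of the roll alone.

How it is judged (in metres and radians):
On the way, in this order (a step that is already met when the one before it is completed fails the run):
1. the tongs are gripped and lifted off the board, the round roll still lying on the platter (contact force between the fingers and tongs_left above 0.5 N and contact force between the fingers and tongs_right above 0.5 N and z of tongs_grip in the frame of board_top above 0.045 m and z of roll_center in the frame of platter_top below 0.026 m), for 0.2 s.
2. the round roll, pinched between the two tong arms, is lifted clear of the platter (contact force between each of tongs_left, tongs_right and roll above 0.3 N and contact force between the fingers and tongs_left above 0.5 N and contact force between the fingers and tongs_right above 0.5 N and contact force between roll and platter below 0.02 N and z of roll_center in the frame of platter_top above 0.04 m), for 0.2 s.
At the end, for the whole second after the job is handed in: The roll hangs still between both tong arms, the tongs in the gripper's fingers; its centre within 50 mm of the plate's middle seen from above and 75 to 200 mm above the table. Neither roll nor tongs touch plate or platter, and the robot does not touch the roll (contact force between each of tongs_left, tongs_right and roll above 0.3 N and contact force between the fingers and tongs_left above 0.5 N and contact force between the fingers and tongs_right above 0.5 N and contact force between each of roll, tongs_left, tongs_right and platter below 0.02 N and horizontal distance between roll_center and plate below 0.05 m and z of roll_center in the frame of plate between 0.075 and 0.2 m and contact force between each of roll, tongs_left, tongs_right and plate below 0.02 N and contact force between each of the arm, the fingers and roll below 0.02 N and linear speed of roll below 0.03 m/s); the arm keeps its last pose, push and grip.
It fails at once if the robot itself touches the round roll (contact force between any of the fingers, the arm and roll above 0.5 N).
It fails at once if another baked thing or a piece of crockery is moved by more than 25 mm (distance of any of finger_roll_center, croissant_center, mug_center, bowl_center, jar_center, shaker_center from where it was at the start of the episode above 0.025 m).
It also fails if it takes over 56 s, if anything falls off the work surface, if the arm or the gripper's body presses on something with over 40 N, if the wrist force passes 120 N, or if a joint passes its speed limit or range.

### The arm

A 6-joint arm with a two-finger parallel gripper is mounted at the origin on the work surface. World frame = base frame: x ahead of the robot, y to its left, z up, the work surface at z = 0. Lengths are in mm, angles in rad, forces in N, time in s.
With the tool pointing down it reaches from about 275 to 775 mm from the base axis. Payload 14.6 kg.
Tool frame: the origin (TCP) lies midway between the tips of the shut fingers; the grasp point (between the pads) lies 19 mm behind it; z points along the fingers, y is the line along which they close (so a half turn about z gives the same grasp; the last joint's range is limited). The gripper opens to 85 mm and grips with 20 to 120 N. Pads are 22 mm wide; open, the fingers measure 114 mm over their backs; the gripper's body (76 mm by 85 mm) begins 54 mm behind the grasp point. The pads swing forward as they close: fully open they stand 13 mm farther back than shut.
Start: joints at [-1.307, 0.263, -0.048, 1.259, 0, 1.415], TCP at [213.493, -479.634, 231.278] pointing down, gripper open.
Joint ranges: [-2.65, 2.65], [-0.89, 1.7], [-1.18, 1.37], [-2.13, 2.11], [-1.35, 1.29], [-3.14, 3.14]. Speed limits (rad/s): [1.89, 1.89, 2.57, 2.79, 3.14, 3.14].

### API

Orientations are given as a 3x3 rotation matrix whose columns are the frame's x, y, z axes.
In Python, from station import arm, optics gives the robot as it stands.
- The arm moves only by the shell command python3 -m creep 'ROWS' [OPENING]. ROWS is JSON, a list of rows, each an object of numbers: "x", "y", "z": the shift along the tool's x, y, z in cm; "ax", "ay", "az": the turn, a rotation vector about the tool's x, y, z in rad. A call has exactly 5 rows; each row shifts and turns the commanded pose from where the row before left it, along the tool's axes as they then stand; what a row does not reach is not made up. A row lasts 1/10 s, in which the tool goes at most 50 mm and 8.59 degrees, less where a joint would pass 70% of its speed; a pose out of reach is approached as far as the arm can. A call is refused whole if a number of a shift passes 5 or a number of a turn 0.15, either way. A call with a gripper value outside its range is refused whole. OPENING is the closure, from -1 (fully open) to 1 (shut), set as the call begins (- or left out, the last holds). The fingers move at their own pace and stop on an object; the grip force is fixed at half the most. Time passes only in rows, so rows that do not move let the fingers close, or fill a call up. It gives the time, the measured TCP pose, the force, the opening and the grip force at its end, in the units of the state.
- arm.get_state(): the state, without advancing time (a new reading comes with each control period).
- optics.capture(name): name is "scene" or "side" or "wrist"; returns (picture, depth): 420x560x3 uint8, red, green, blue; 420x560 float32, mm along the optical axis (not along the pixel's ray), 0 where there is no reading.
- optics.camera_params(name): a dict with "fx", "fy", "cx", "cy" (pixels), "rvec" (rotation vector, rad) and "tvec" (3), from world to camera coordinates, as OpenCV has them. Camera axes: x right, y down, z forward; pixel columns grow to the right and rows downward; lengths in mm; the calibration is good to about 2 mm. A picture is of the moment at which its call begins: read the wrist's pose just before it. camera_params takes no time and is no camera call; for the wrist camera it gives the pose at the moment of the call.
- arm.finish_job(): hands the job in; it is judged then, once.
Trained networks look in the newest picture that a camera, given by its name, has taken for a name from the list of things; names that differ only in an ending like _2 or _b are one class to them, and where a whole thing is asked for, a point or a joint stands for the part that bears it (a point fixed in the world has none). Each returns a list of dicts, best first, with "score" (0 to 1); they miss things now and then, are a little off and sometimes report something else, mostly with a low value. They report only what shows in the picture. A call takes as long as a camera call. They do not tell look-alikes from the thing itself.
- optics.find_in(thing, camera): "at" ([column, row] as shares, 0 to 1, of the picture: columns of its width, rows of its height, amid what is visible of it).
- optics.silhouettes(thing, camera): "mask" (420x560 bool, what is visible of it) and "at" ([column, row] as shares, 0 to 1, of the picture: columns of its width, rows of its height, amid what is visible of it).
The state is a dict: "time": time; "q": joint angles; "dq": joint speeds; "joint_efforts": joint torques, N m; "eef_pos": TCP position; "tcp_rot": TCP orientation; "ft_force": force on the tool from outside, world axes, zero at the start; "moment": the same for the moment, N m; "finger_gap": opening from 0.0 (shut) to 1.0 (fully open); "finger_force": force on a finger pad.
Only numpy, scipy, OpenCV 4.12 (cv2) and the standard library are available. Lean on these libraries where they do the work, as an engineer would, in place of code of your own. Each camera call takes 0.05 s, during which the arm holds its last target. There are 200 camera calls.

## Working session

There is one attempt and no reset: what is moved stays moved. The work goes in short steps, Python scripts to look and compute and a shell command to move; the robot and the scene stay as the last step left them, time stands still between calls to the robot, and variables do not carry over. Pictures are saved under pics/ and viewed, at most 10 in all, crops included, and the job is handed in when it is done.

```bash
mkdir -p pics; ls; cat > h.py <<'E'
import numpy as np,cv2
from station import arm,optics
def cam(n):
    p=optics.camera_params(n);R=cv2.Rodrigues(np.array(p['rvec'],float))[0];return p,R,np.array(p['tvec'],float)
def cloud(n,d,p=None):
    p,R,t=p or cam(n);v,u=np.mgrid[:420,:560]
    c=np.stack([(u-p['cx'])/p['fx']*d,(v-p['cy'])/p['fy']*d,d],-1)
    return (c-t)@R
def save(n,img): cv2.imwrite('pics/'+n+'.png',cv2.cvtColor(img,cv2.COLOR_RGB2BGR))
def proj(n,X):
    p,R,t=cam(n);c=R@np.array(X,float)+t;return p['fx']*c[0]/c[2]+p['cx'],p['fy']*c[1]/c[2]+p['cy']
E
python3 - <<'E'
from h import *
for n in ['scene','side']:
    im,d=optics.capture(n);save(n,im);W=cloud(n,d)
    for t in ['tongs_left','tongs_right','roll','platter','plate','finger_roll_center','croissant_center','mug_center','bowl_center','jar_center','shaker_center','board_top']:
        try:
            for r in optics.silhouettes(t,n)[:3]:
                m=r['mask']&(d>0);P=W[m]
                print(n,t,round(r['score'],2),np.round([r['at'][0]*560,r['at'][1]*420]),m.sum(),np.round(np.median(P,0)),np.round(np.percentile(P,2,0)),np.round(np.percentile(P,98,0)))
        except Exception as e: print(t,e)
print(arm.get_state())
E
```

```text
pics
scene tongs_left 0.62 [410. 343.] 333 [472. 416.  45.] [389. 399.  16.] [589. 436.  49.]
scene tongs_right 0.78 [387. 317.] 604 [486. 351.  38.] [391. 326.  17.] [582. 381.  50.]
scene tongs_right 0.18 [280. 266.] 600 [610. 160.  75.] [576. 110.  57.] [631. 186.  84.]
scene roll 0.87 [222. 199.] 317 [635. -88.  77.] [ 612. -113.   52.] [654. -75.  86.]
scene roll 0.76 [275. 157.] 234 [ 421. -194.   31.] [ 396. -218.    2.] [ 438. -181.   42.]
scene roll 0.76 [299. 142.] 215 [ 329. -203.   32.] [ 303. -229.    9.] [ 345. -189.   41.]
scene platter 0.88 [255. 247.] 7464 [632.  65.  45.] [ 531. -141.   41.] [704. 203.  48.]
scene plate 0.57 [229. 134.] 1882 [ 485. -365.   11.] [ 404. -444.    3.] [ 570. -278.   19.]
scene plate 0.55 [387. 316.] 635 [481. 352.  37.] [388. 326.  16.] [582. 382.  49.]
scene finger_roll_center 0.8 [248. 225.] 724 [617.  33.  78.] [570.   8.  53.] [660.  46.  83.]
scene finger_roll_center 0.28 [277. 360.] 2207 [715. 304.  44.] [680. 272.   3.] [771. 349.  94.]
scene croissant_center 0.73 [282. 266.] 597 [610. 160.  75.] [576. 110.  59.] [631. 186.  84.]
[... 2763 characters left out ...]
   2.99623119e-05,  1.41548211e+00]), 'dq': array([-0.00012286, -0.00014044, -0.00144106,  0.00112018, -0.00029648,
        0.00131868]), 'joint_efforts': array([-3.95651587e-04, -6.37437773e+01,  3.84782946e+01,  7.72121384e-04,
       -1.09335474e-04, -2.46451367e-05]), 'eef_pos': array([ 213.50079253, -479.62286425,  231.25468877]), 'tcp_rot': array([[ 9.13571898e-01,  4.06677251e-01,  1.04823397e-05],
       [ 4.06677249e-01, -9.13571896e-01,  7.61794156e-05],
       [ 4.05568063e-05, -6.53324442e-05, -9.99999997e-01]]), 'ft_force': array([0.12840187, 0.80101746, 0.4504776 ]), 'moment': array([-0.0223721 ,  0.01821372,  0.04148353]), 'finger_force': 0.0, 'finger_gap': 1.0003568025212595}
```

View pics/scene.png

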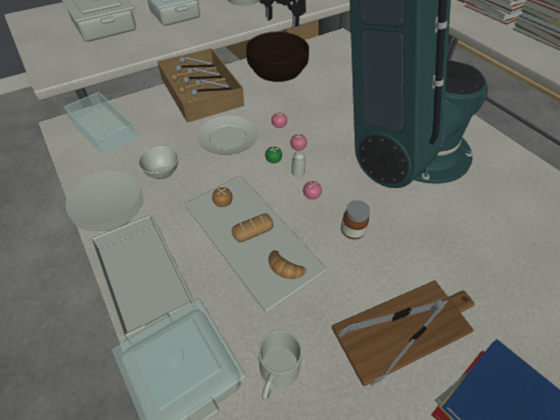

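```bash
python3 - <<'E'
from h import *
im=cv2.imread('pics/scene.png');a=cv2.resize(im[120:240,180:340],None,fx=4,fy=4,interpolation=cv2.INTER_CUBIC)
cv2.imwrite('pics/crop1.png',a)
E
```

```text
(no output)
```

View pics/crop1.png

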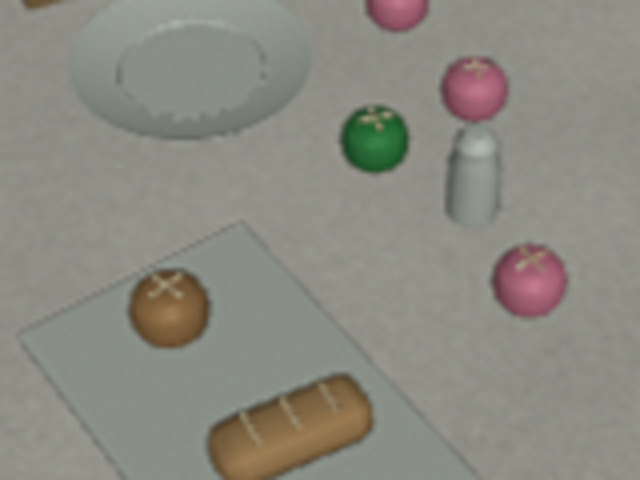

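Candidates for the round roll are the brown one on the platter (222,197), the green one (274,154), and the pink ones (279,120), (299,142) and (312,190). I choose the brown one: the crop shows a brown crust with a scored cross on the platter. The tongs on the board run from the pivot at about (437,305) to the tips at (345,330) and (377,380). The plate is at (229,134).

```bash
R='' ; 
python3 -m creep '[{"az":-0.136},{"az":-0.136},{"az":-0.136},{"az":-0.136},{"az":-0.136}]' -1
python3 -m creep '[{"az":-0.136},{"az":-0.136},{"az":-0.136},{"az":-0.136},{"az":-0.136}]'
python3 -m creep '[{"az":-0.136},{"az":-0.136},{"az":-0.136},{"az":-0.136},{"az":-0.136}]'
python3 -m creep '[{"az":-0.136},{"az":-0.136},{"az":-0.136},{"az":-0.136},{"az":-0.136}]'
cat > tg.py <<'E'
from h import *
def tongs(n):
    im,d=optics.capture(n);W=cloud(n,d)
    q=(d>0)&(W[...,2]>36)&(W[...,2]<58)&(abs(W[...,0]-485)<130)&(abs(W[...,1]-382)<75)
    P=W[q];out=[]
    print(n,len(P),np.round(P.min(0)),np.round(P.max(0)))
    for x in range(370,600,15):
        s=P[abs(P[:,0]-x)<4]
        if len(s)>3: print(x,np.round(np.sort(s[:,1])[[0,len(s)//4,len(s)//2,3*len(s)//4,-1]]),np.round(s[:,2].max()))
    # dark sleeves
    dk=q&(im.max(-1)<60);Q=W[dk]
    for lab,m in(('R',Q[:,1]<384),('L',Q[:,1]>=384)):
        if m.sum()>3: print('sleeve',lab,m.sum(),np.round(np.median(Q[m],0)),np.round(Q[m].min(0)),np.round(Q[m].max(0)))
def roll(n,t='roll'):
    im,d=optics.capture(n);W=cloud(n,d)
    q=(d>0)&(W[...,2]>50)&(np.hypot(W[...,0]-632,W[...,1]+92)<50);P=W[q]
    T=P[P[:,2]>80];print(n,'roll',len(P),np.round(P.min(0)),np.round(P.max(0)),'top',np.round(T.mean(0)))
if __name__=='__main__':
    tongs('scene');tongs('side');roll('scene');roll('side')
E
python3 tg.py
```

```text
scene 731 [357. 325.  36.] [590. 437.  55.]
370 [384. 388. 392. 396. 399.] 55.0
385 [379. 385. 390. 394. 400.] 54.0
400 [375. 379. 398. 401. 403.] 47.0
415 [371. 373. 376. 404. 407.] 49.0
430 [362. 368. 370. 407. 413.] 48.0
445 [358. 364. 368. 412. 415.] 49.0
460 [356. 362. 364. 413. 416.] 48.0
475 [351. 355. 411. 415. 419.] 47.0
490 [347. 349. 417. 420. 423.] 47.0
505 [342. 346. 421. 423. 425.] 48.0
520 [338. 341. 423. 425. 429.] 47.0
535 [334. 336. 339. 428. 430.] 46.0
550 [329. 331. 333. 431. 433.] 50.0
565 [326. 328. 329. 436. 437.] 50.0
580 [326. 328. 433. 435. 436.] 50.0
sleeve R 80 [452. 363.  46.] [432. 357.  36.] [470. 369.  50.]
sleeve L 74 [452. 413.  46.] [434. 408.  37.] [473. 417.  50.]
side 1124 [355. 324.  36.] [591. 436.  57.]
370 [382. 388. 393. 396. 399.] 55.0
385 [378. 383. 391. 398. 401.] 52.0
400 [374. 378. 399. 402. 404.] 49.0
415 [369. 373. 402. 405. 407.] 48.0
430 [362. 368. 371. 408. 413.] 48.0
445 [359. 364. 408. 413. 415.] 50.0
460 [356. 362. 409. 413. 416.] 49.0
475 [351. 355. 414. 417. 419.] 49.0
490 [347. 350. 418. 421. 422.] 48.0
505 [341. 345. 420. 423. 425.] 47.0
520 [337. 341. 424. 427. 428.] 47.0
535 [332. 336. 426. 429. 431.] 47.0
550 [328. 331. 429. 432. 433.] 51.0
565 [325. 328. 434. 436. 436.] 53.0
580 [325. 328. 329. 435. 436.] 51.0
sleeve R 105 [450. 363.  46.] [432. 356.  36.] [467. 369.  51.]
sleeve L 116 [451. 413.  46.] [433. 408.  36.] [470. 416.  50.]
scene roll 328 [ 606. -121.   50.] [656. -51.  88.] top [631. -98.  83.]
side roll 328 [ 605. -119.   51.] [653. -74.  88.] top [629. -99.  83.]invalid input at $[0]: expected keys x, y, z, ax, ay, az
invalid input at $[0]: expected keys x, y, z, ax, ay, az
invalid input at $[0]: expected keys x, y, z, ax, ay, az
invalid input at $[0]: expected keys x, y, z, ax, ay, az
```

```bash
python3 -m creep '[{"x":0,"y":0,"z":0,"ax":0,"ay":0,"az":-0.134},{"x":0,"y":0,"z":0,"ax":0,"ay":0,"az":-0.134},{"x":0,"y":0,"z":0,"ax":0,"ay":0,"az":-0.134},{"x":0,"y":0,"z":0,"ax":0,"ay":0,"az":-0.134},{"x":0,"y":0,"z":0,"ax":0,"ay":0,"az":-0.134}]' -1
python3 -m creep '[{"x":0,"y":0,"z":0,"ax":0,"ay":0,"az":-0.134},{"x":0,"y":0,"z":0,"ax":0,"ay":0,"az":-0.134},{"x":0,"y":0,"z":0,"ax":0,"ay":0,"az":-0.134},{"x":0,"y":0,"z":0,"ax":0,"ay":0,"az":-0.134},{"x":0,"y":0,"z":0,"ax":0,"ay":0,"az":-0.134}]'
python3 -m creep '[{"x":0,"y":0,"z":0,"ax":0,"ay":0,"az":-0.134},{"x":0,"y":0,"z":0,"ax":0,"ay":0,"az":-0.134},{"x":0,"y":0,"z":0,"ax":0,"ay":0,"az":-0.134},{"x":0,"y":0,"z":0,"ax":0,"ay":0,"az":-0.134},{"x":0,"y":0,"z":0,"ax":0,"ay":0,"az":-0.134}]'
python3 -m creep '[{"x":0,"y":0,"z":0,"ax":0,"ay":0,"az":-0.134},{"x":0,"y":0,"z":0,"ax":0,"ay":0,"az":-0.134},{"x":0,"y":0,"z":0,"ax":0,"ay":0,"az":-0.134},{"x":0,"y":0,"z":0,"ax":0,"ay":0,"az":-0.134},{"x":0,"y":0,"z":0,"ax":0,"ay":0,"az":-0.127}]'
python3 -m creep '[{"x":-0.8,"y":3.5,"z":0,"ax":0,"ay":0,"az":0},{"x":-0.8,"y":3.5,"z":0,"ax":0,"ay":0,"az":0},{"x":-0.8,"y":3.5,"z":0,"ax":0,"ay":0,"az":0},{"x":-0.8,"y":3.5,"z":0,"ax":0,"ay":0,"az":0},{"x":-0.8,"y":3.5,"z":0,"ax":0,"ay":0,"az":0}]'
```

```text
time: 2.0
eef_pos: [213.5, -479.6, 231.3]
tcp_rot: [[0.459, 0.889, 0.0], [0.889, -0.459, -0.0], [-0.0, 0.0, -1.0]]
ft_force: [0.4, 0.3, 1.3]
finger_gap: 1.002
finger_force: 0.0
time: 2.5
eef_pos: [213.5, -479.6, 231.3]
tcp_rot: [[-0.192, 0.981, 0.0], [0.981, 0.192, 0.0], [-0.0, 0.0, -1.0]]
ft_force: [0.3, 0.9, -0.2]
finger_gap: 1.004
finger_force: 0.0
time: 3.0
eef_pos: [213.5, -479.6, 231.3]
tcp_rot: [[-0.76, 0.65, -0.0], [0.65, 0.76, -0.0], [0.0, -0.0, -1.0]]
ft_force: [0.0, 0.1, 0.4]
finger_gap: 0.995
finger_force: 0.0
time: 3.5
eef_pos: [213.5, -479.6, 231.3]
tcp_rot: [[-0.999, 0.044, 0.0], [0.044, 0.999, -0.0], [-0.0, -0.0, -1.0]]
ft_force: [-0.1, 0.2, 0.0]
finger_gap: 1.009
finger_force: 0.0
time: 4.0
eef_pos: [262.3, -305.5, 231.3]
tcp_rot: [[-0.999, 0.05, 0.0], [0.05, 0.999, -0.0], [-0.0, -0.0, -1.0]]
ft_force: [0.9, -0.1, 0.4]
finger_gap: 0.994
finger_force: 0.0
```

```bash
python3 -m creep '[{"x":-0.8,"y":3.5,"z":0,"ax":0,"ay":0,"az":0},{"x":-0.8,"y":3.5,"z":0,"ax":0,"ay":0,"az":0},{"x":-0.8,"y":3.5,"z":0,"ax":0,"ay":0,"az":0},{"x":-0.8,"y":3.5,"z":0,"ax":0,"ay":0,"az":0},{"x":-0.8,"y":3.5,"z":0,"ax":0,"ay":0,"az":0}]' | sed -n 2p
python3 -m creep '[{"x":-0.8,"y":3.5,"z":0,"ax":0,"ay":0,"az":0},{"x":-0.8,"y":3.5,"z":0,"ax":0,"ay":0,"az":0},{"x":-0.8,"y":3.5,"z":0,"ax":0,"ay":0,"az":0},{"x":-0.8,"y":3.5,"z":0,"ax":0,"ay":0,"az":0},{"x":-0.8,"y":3.5,"z":0,"ax":0,"ay":0,"az":0}]' | sed -n 2p
python3 -m creep '[{"x":-0.8,"y":3.5,"z":0,"ax":0,"ay":0,"az":0},{"x":-0.8,"y":3.5,"z":0,"ax":0,"ay":0,"az":0},{"x":-0.8,"y":3.5,"z":0,"ax":0,"ay":0,"az":0},{"x":-0.8,"y":3.5,"z":0,"ax":0,"ay":0,"az":0},{"x":-0.8,"y":3.5,"z":0,"ax":0,"ay":0,"az":0}]' | sed -n 2p
python3 -m creep '[{"x":-0.7,"y":3.5,"z":1,"ax":0,"ay":0,"az":0},{"x":-0.7,"y":3.5,"z":1,"ax":0,"ay":0,"az":0},{"x":-0.7,"y":3.5,"z":1,"ax":0,"ay":0,"az":0},{"x":-0.7,"y":3.5,"z":1,"ax":0,"ay":0,"az":0},{"x":-0.7,"y":3.5,"z":1,"ax":0,"ay":0,"az":0}]'
python3 - <<'E'
from h import *
import tg
c=cam('wrist');im,d=optics.capture('wrist');save('w1',im);W=cloud('wrist',d,c)
q=(d>0)&(W[...,2]>36)&(W[...,2]<60)&(abs(W[...,0]-485)<130)&(abs(W[...,1]-382)<75)
P=W[q]
for x in range(370,600,15):
    s=P[abs(P[:,0]-x)<3]
    if len(s)>3:
        a=s[s[:,1]<388-.05*(x-452)];b=s[s[:,1]>=388-.05*(x-452)]
        print(x,[np.round([t[:,1].min(),t[:,1].max(),t[:,2].max()],1) if len(t) else 0 for t in(a,b)])
dk=q&(im.max(-1)<60);print(np.round(W[dk].min(0)),np.round(W[dk].max(0)))
E
```

```text
eef_pos: [310.9, -132.7, 231.4]
eef_pos: [359.6, 40.3, 231.5]
eef_pos: [408.3, 213.2, 231.4]
time: 6.0
eef_pos: [451.9, 386.1, 180.8]
tcp_rot: [[-0.999, 0.05, 0.0], [0.05, 0.999, 0.0], [-0.0, 0.0, -1.0]]
ft_force: [-0.4, -0.4, 0.0]
finger_gap: 0.999
finger_force: 0.0
370 [array([383.9, 392. ,  53.8]), array([392.4, 399.8,  53.3])]
385 [array([379.9, 386.1,  47.2]), array([396.4, 402.1,  46.9])]
400 [array([375.2, 380.8,  46.5]), array([399.4, 405.3,  46.2])]
415 [array([370.5, 376.1,  46.5]), array([402.6, 407.9,  46.1])]
430 [array([362.6, 371.3,  48. ]), array([405.9, 414.3,  47.2])]
445 [array([359.8, 367.9,  48. ]), array([408. , 416.3,  47.5])]
460 [array([356.5, 364.9,  47.2]), array([409.5, 417.6,  47.1])]
475 [array([351.8, 357.9,  45.8]), array([414.9, 420.4,  45.3])]
490 [array([346.6, 352.7,  45.3]), array([417.7, 423.3,  45.1])]
505 [array([342. , 348.3,  45.3]), array([420.7, 426.5,  45. ])]
520 [array([337.3, 343.6,  44.8]), array([424. , 429.6,  44.7])]
535 [array([333.2, 338.8,  44.8]), array([427. , 432.1,  45.2])]
550 [array([328.9, 333.2,  48.9]), array([430.5, 434.9,  49.9])]
565 [array([327. , 329.6,  48.9]), array([434.4, 437.4,  49.9])]
580 [array([326.6, 329.7,  48.7]), array([432.6, 435.5,  48.7])]
[429. 358.  37.] [470. 417.  48.]
```

View pics/w1.png

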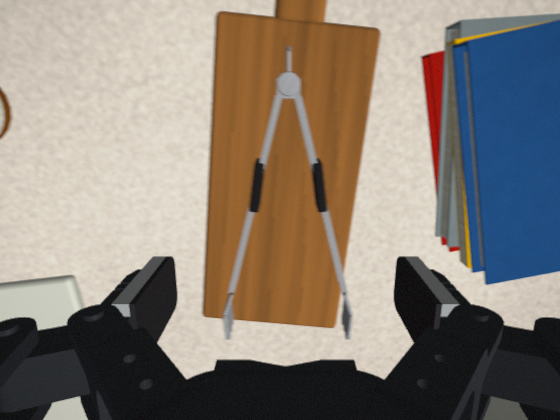

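The wrist view shows the tongs centred between the fingers, with the sleeves at (257,185) and (320,185), the pivot at (288,85) and the heads at (228,320) and (346,320). The measurement gives a grip point at (451,387), so I descend.

```bash
python3 -m creep '[{"x":0,"y":0.1,"z":2,"ax":0,"ay":0,"az":0},{"x":0,"y":0,"z":2,"ax":0,"ay":0,"az":0},{"x":0,"y":0,"z":2,"ax":0,"ay":0,"az":0},{"x":0,"y":0,"z":2,"ax":0,"ay":0,"az":0},{"x":0,"y":0,"z":2,"ax":0,"ay":0,"az":0}]'
python3 -m creep '[{"x":0,"y":0,"z":1.5,"ax":0,"ay":0,"az":0},{"x":0,"y":0,"z":1.5,"ax":0,"ay":0,"az":0},{"x":0,"y":0,"z":1.5,"ax":0,"ay":0,"az":0},{"x":0,"y":0,"z":1,"ax":0,"ay":0,"az":0},{"x":0,"y":0,"z":0.8,"ax":0,"ay":0,"az":0}]'
python3 -m creep '[{"x":0,"y":0,"z":0,"ax":0,"ay":0,"az":0},{"x":0,"y":0,"z":0,"ax":0,"ay":0,"az":0},{"x":0,"y":0,"z":0,"ax":0,"ay":0,"az":0},{"x":0,"y":0,"z":0,"ax":0,"ay":0,"az":0},{"x":0,"y":0,"z":0,"ax":0,"ay":0,"az":0}]' -0.36
python3 -m creep '[{"x":0,"y":0,"z":0,"ax":0,"ay":0,"az":0},{"x":0,"y":0,"z":0,"ax":0,"ay":0,"az":0},{"x":0,"y":0,"z":0,"ax":0,"ay":0,"az":0},{"x":0,"y":0,"z":0,"ax":0,"ay":0,"az":0},{"x":0,"y":0,"z":0,"ax":0,"ay":0,"az":0}]' -0.3
```

```text
time: 6.55
eef_pos: [451.8, 385.5, 80.5]
tcp_rot: [[-0.999, 0.05, -0.0], [0.05, 0.999, -0.0], [0.0, -0.0, -1.0]]
ft_force: [0.7, 0.0, -0.2]
finger_gap: 1.0
finger_force: 0.0
time: 7.05
eef_pos: [451.8, 385.5, 17.7]
tcp_rot: [[-0.999, 0.05, -0.0], [0.05, 0.999, -0.0], [0.0, -0.0, -1.0]]
ft_force: [0.7, -0.3, -0.7]
finger_gap: 1.001
finger_force: 0.0
time: 7.55
eef_pos: [452.3, 385.8, 18.9]
tcp_rot: [[-0.999, 0.05, 0.001], [0.05, 0.999, 0.001], [-0.001, 0.001, -1.0]]
ft_force: [0.9, 0.3, 5.0]
finger_gap: 0.682
finger_force: 3.3
time: 8.05
eef_pos: [452.4, 385.9, 19.0]
tcp_rot: [[-0.999, 0.05, 0.001], [0.05, 0.999, 0.001], [-0.001, 0.001, -1.0]]
ft_force: [0.1, 0.3, 8.3]
finger_gap: 0.654
finger_force: 5.7
```

```bash
python3 -m creep '[{"x":0,"y":0,"z":-0.2,"ax":0,"ay":0,"az":0},{"x":0,"y":0,"z":0,"ax":0,"ay":0,"az":0},{"x":0,"y":0,"z":0,"ax":0,"ay":0,"az":0},{"x":0,"y":0,"z":0,"ax":0,"ay":0,"az":0},{"x":0,"y":0,"z":0,"ax":0,"ay":0,"az":0}]' -0.25
python3 - <<'E'
from h import *
im,d=optics.capture('wrist');save('w2',im)
E
```

```text
time: 8.55
eef_pos: [451.7, 385.5, 20.1]
tcp_rot: [[-0.999, 0.05, -0.0], [0.05, 0.999, -0.0], [0.0, -0.0, -1.0]]
ft_force: [0.2, -0.2, -1.1]
finger_gap: 0.628
finger_force: 3.5
```

View pics/w2.png

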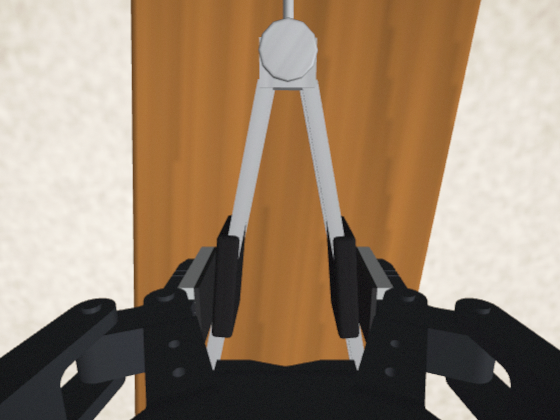

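The sleeves at (228,280) and (343,280) sit evenly between the pads at about 53 mm. I lift.

```bash
python3 -m creep '[{"x":0,"y":0,"z":-0.3,"ax":0,"ay":0,"az":0},{"x":0,"y":0,"z":-0.7,"ax":0,"ay":0,"az":0},{"x":0,"y":0,"z":-1,"ax":0,"ay":0,"az":0},{"x":0,"y":0,"z":-1.5,"ax":0,"ay":0,"az":0},{"x":0,"y":0,"z":-1.5,"ax":0,"ay":0,"az":0}]'
python3 -m creep '[{"x":0,"y":0,"z":-1.5,"ax":0,"ay":0,"az":0},{"x":0,"y":0,"z":-1.5,"ax":0,"ay":0,"az":0},{"x":0,"y":0,"z":-1.5,"ax":0,"ay":0,"az":0},{"x":0,"y":0,"z":-1.5,"ax":0,"ay":0,"az":0},{"x":0,"y":0,"z":-1,"ax":0,"ay":0,"az":0}]'
python3 -m creep '[{"x":0,"y":0,"z":-1.5,"ax":0,"ay":0,"az":0},{"x":0,"y":0,"z":-1.5,"ax":0,"ay":0,"az":0},{"x":0,"y":0,"z":-0.5,"ax":0,"ay":0,"az":0},{"x":0,"y":0,"z":0,"ax":0,"ay":0,"az":0},{"x":0,"y":0,"z":0,"ax":0,"ay":0,"az":0}]'
cat > lk.py <<'E'
from h import *
import sys
s=arm.get_state();T=s['eef_pos'];Rm=s['tcp_rot']
def look(n,zlo,zhi,stats=True,name=None):
    c=cam(n);im,d=optics.capture(n)
    if name: save(name,im)
    W=cloud(n,d,c);L=(W-T)@Rm   # tool frame
    f=-L[...,0];y=L[...,1];h=-L[...,2]
    q=(d>0)&(abs(y)<75)&(h>-25)&(h<60)&(f>60)&(f<150)
    for a in range(65,146,8):
        m=q&(abs(f-a)<4)
        l=m&(y>15);r=m&(y<-15)
        print(n,a,[np.round([y[k].min(),y[k].max(),h[k].min(),h[k].max()],1) if k.sum()>2 else 0 for k in(l,r)])
if __name__=='__main__':
    print(np.round(T,1));look('scene',0,0);look('side',0,0)
E
python3 lk.py
```

```text
time: 9.1
eef_pos: [451.9, 385.6, 71.6]
tcp_rot: [[-0.999, 0.05, 0.0], [0.05, 0.999, 0.0], [-0.0, 0.0, -1.0]]
ft_force: [-0.2, 0.1, -1.0]
finger_gap: 0.624
finger_force: 3.5
time: 9.6
eef_pos: [452.2, 385.8, 142.2]
tcp_rot: [[-0.999, 0.05, 0.001], [0.05, 0.999, 0.001], [-0.001, 0.001, -1.0]]
ft_force: [-0.1, -0.1, -1.1]
finger_gap: 0.625
finger_force: 3.5
time: 10.1
eef_pos: [451.7, 385.4, 174.8]
tcp_rot: [[-0.999, 0.05, -0.001], [0.05, 0.999, -0.0], [0.0, -0.0, -1.0]]
ft_force: [0.8, 0.7, -1.4]
finger_gap: 0.627
finger_force: 3.5
[451.7 385.4 174.8]
scene 65 [array([32.7, 38.1, 10.7, 27.9]), array([-38.9, -32.3,   2.3,  26.8])]
scene 73 [array([34. , 39.5, 12.7, 27.2]), array([-40. , -35.1,   4. ,  27.5])]
scene 81 [array([35.6, 41.2, 14.5, 26.6]), array([-42.4, -36.3,   3. ,  25.6])]
scene 89 [array([37.5, 42.9,  5.6, 26. ]), array([-43.6, -37.9,  -3. ,  29.8])]
scene 97 [array([39. , 43.2, 11.1, 30.9]), array([-44.2, -39.9,  -0.3,  31. ])]
scene 105 [array([41.6, 45.7,  1.4, 32. ]), array([-46.9, -42.6,  -1.6,  31.3])]
scene 113 [array([44.1, 46.7, -1.5, 31.6]), array([-48.3, -44.
[... 389 characters left out ...]
4, 26.5]), array([-41.6, -35.7,   3.3,  27.5])]
side 81 [array([34.6, 41.6,  5.6, 26.5]), array([-42.6, -37.1,   2. ,  27. ])]
side 89 [array([36.6, 42.6,  4.8, 31. ]), array([-44. , -38.9,  -0.7,  31.8])]
side 97 [array([38. , 43.2, -0.8, 31.4]), array([-45.5, -41. ,  -0.1,  31.7])]
side 105 [array([41.8, 45.6,  1.2, 30.5]), array([-49.3, -42.9,   0. ,  31.2])]
side 113 [array([43.4, 46.5, -0.6, 30.9]), array([-49.3, -45. ,  -1.6,  31.1])]
side 121 [array([42.6, 45.8, -1.1, 31.4]), array([-47.5, -44.4,   0.7,  30.7])]
side 129 [array([41.1, 44.9, -2.7, 31.3]), array([-47.7, -43.5,  -1.3,  31.3])]
side 137 [array([40.1, 44.2, -2.3, 29.9]), array([-46.2, -43.7,   0.6,  30.1])]
side 145 [0, 0]
```

```bash
python3 -m creep '[{"x":-0.4,"y":-1,"z":0,"ax":0,"ay":0,"az":0},{"x":-0.4,"y":-2,"z":0,"ax":0,"ay":0,"az":0},{"x":-0.4,"y":-2.5,"z":0,"ax":0,"ay":0,"az":0},{"x":-0.4,"y":-2.5,"z":0,"ax":0,"ay":0,"az":0},{"x":-0.4,"y":-2.5,"z":0,"ax":0,"ay":0,"az":0}]' | sed -n '2p;5,6p'
python3 -m creep '[{"x":-0.4,"y":-2.5,"z":0,"ax":0,"ay":0,"az":0},{"x":-0.4,"y":-2.5,"z":0,"ax":0,"ay":0,"az":0},{"x":-0.4,"y":-2.5,"z":0,"ax":0,"ay":0,"az":0},{"x":-0.4,"y":-2.5,"z":0,"ax":0,"ay":0,"az":0},{"x":-0.4,"y":-2.5,"z":0,"ax":0,"ay":0,"az":0}]' | sed -n '2p;5,6p'
python3 -m creep '[{"x":-0.4,"y":-2.5,"z":0,"ax":0,"ay":0,"az":0},{"x":-0.4,"y":-2.5,"z":0,"ax":0,"ay":0,"az":0},{"x":-0.4,"y":-2.5,"z":0,"ax":0,"ay":0,"az":0},{"x":-0.4,"y":-2.5,"z":0,"ax":0,"ay":0,"az":0},{"x":-0.4,"y":-2.5,"z":0,"ax":0,"ay":0,"az":0}]' | sed -n '2p;5,6p'
python3 -m creep '[{"x":-0.5,"y":-2.5,"z":0,"ax":0,"ay":0,"az":0},{"x":-0.5,"y":-2.5,"z":0,"ax":0,"ay":0,"az":0},{"x":-0.5,"y":-2.5,"z":0,"ax":0,"ay":0,"az":0},{"x":-0.4,"y":-2.1,"z":0,"ax":0,"ay":0,"az":0},{"x":-0.4,"y":-1.5,"z":0,"ax":0,"ay":0,"az":0}]'
python3 -m creep '[{"x":-0.1,"y":-0.5,"z":0.5,"ax":0,"ay":0,"az":0},{"x":0,"y":0,"z":1,"ax":0,"ay":0,"az":0},{"x":0,"y":0,"z":1,"ax":0,"ay":0,"az":0},{"x":0,"y":0,"z":1,"ax":0,"ay":0,"az":0},{"x":0,"y":0,"z":0.5,"ax":0,"ay":0,"az":0}]'
cat > rl.py <<'E'
from h import *
from scipy.optimize import least_squares
import lk
for n in('scene','side'):
    c=cam(n);im,d=optics.capture(n);W=cloud(n,d,c)
    hsv=cv2.cvtColor(im,cv2.COLOR_RGB2HSV)
    q=(d>0)&(np.hypot(W[...,0]-631,W[...,1]+94)<36)&(W[...,2]>52)&(W[...,2]<88)&(hsv[...,1]>90)
    P=W[q]; 
    if len(P)<30: print(n,len(P));continue
    # ellipsoid of revolution r=26, centred z=64, half height ~20.5
    f=lambda v:np.sqrt(((P[:,0]-v[0])/26)**2+((P[:,1]-v[1])/26)**2+((P[:,2]-64-v[2])/21)**2)-1
    r=least_squares(f,[631,-94,0],loss='soft_l1',f_scale=.1);print(n,len(P),np.round(r.x,1),round(r.cost,2),np.round(P.min(0)),np.round(P.max(0)))
    v,u=np.where(q);print('px',u.mean(),v.mean())
E
python3 rl.py;python3 lk.py
```

```text
eef_pos: [466.5, 278.1, 175.0]
finger_gap: 0.626
finger_force: 3.5
eef_pos: [480.2, 152.2, 175.0]
finger_gap: 0.629
finger_force: 3.5
eef_pos: [493.8, 26.4, 175.1]
finger_gap: 0.624
finger_force: 3.5
time: 12.2
eef_pos: [511.2, -85.7, 175.0]
tcp_rot: [[-0.999, 0.051, -0.0], [0.051, 0.999, -0.0], [0.0, -0.0, -1.0]]
ft_force: [0.4, -0.1, -0.6]
finger_gap: 0.624
finger_force: 3.5
time: 12.7
eef_pos: [511.7, -88.2, 133.9]
tcp_rot: [[-0.999, 0.049, -0.001], [0.049, 0.999, 0.001], [0.001, 0.001, -1.0]]
ft_force: [0.7, 1.2, -1.1]
finger_gap: 0.627
finger_force: 3.5
scene 229 [ 6.297e+02 -1.005e+02  3.000e-01] 0.26 [ 608. -111.   53.] [654. -74.  86.]
px 221.68558951965065 198.48471615720524
side 199 [ 6.303e+02 -1.013e+02  6.000e-01] 0.32 [ 606. -101.   57.] [650. -73.  85.]
px 250.9145728643216 180.95979899497488
[511.8 -88.4 134.4]
scene 65 [array([32.5, 39.9,  3.2, 26.6]), array([-39.1, -31.9,   2.7,  27.7])]
scene 73 [array([33.5, 40.7,  3.4, 27. ]), array([-40. , -33.7,   3.4,  27.6])]
scene 81 [array([36.4, 41.9,  4.8, 26.4]), array([-43.1, -36.7,   2.2,  25.3])]
scene 89 [array([36.5
[... 671 characters left out ...]
7, 27.8]), array([-42. , -34.7,   4.3,  28. ])]
side 81 [array([34.3, 43.2,  3. , 25.6]), array([-43.4, -37.9,   2.3,  26.2])]
side 89 [array([33.2, 44.5,  0.2, 30.3]), array([-45.3, -38.6,   3.9,  29.6])]
side 97 [array([38.6, 44.4, -0.6, 33.2]), array([-45.4, -40. ,  -1.7,  31.2])]
side 105 [array([39.4, 47.4,  0.4, 31.5]), array([-47.7, -41.8,  -3. ,  30.9])]
side 113 [array([42.2, 48.7, -1.2, 32. ]), array([-51.8, -43.7,  -1.7,  31.1])]
side 121 [array([42. , 46.6, -0.4, 31.4]), array([-48.9, -41.4,  -1.5,  31.1])]
side 129 [array([40.6, 46.4, -1.6, 31.8]), array([-48.5, -43.4,  -0.8,  31.1])]
side 137 [array([41.1, 46.2, -0.1, 29.9]), array([-48.4, -42. ,   0.6,  30. ])]
side 145 [0, 0]
```

```bash
python3 - <<'E'
from h import *
for n in('scene','side'):
    im=cv2.imread(f'pics/{n}.png');hsv=cv2.cvtColor(im,cv2.COLOR_BGR2HSV)
    u0,v0=proj(n,[630,-98,65]);m=np.zeros((420,560),bool);v,u=np.mgrid[:420,:560]
    m=(hsv[...,1]>75)&(np.hypot(u-u0,v-v0)<18);print(n,'obs box',u[m].min(),u[m].max(),v[m].min(),v[m].max(),u[m].mean(),v[m].mean())
    for y in(-94,-97,-100,-103):
        A=np.array([proj(n,[630+26*np.cos(a)*k,y+26*np.sin(a)*k,z]) for z,k in((45,.7),(54,.95),(63,1),(72,.9),(80,.62),(85,.2)) for a in np.linspace(0,6.28,40)])
        h=cv2.convexHull(A.astype(np.float32));M=cv2.moments(h);print(y,np.round([A[:,0].min(),A[:,0].max(),A[:,1].min(),A[:,1].max(),M['m10']/M['m00'],M['m01']/M['m00']],1))
E
```

```text
scene obs box 213 231 188 206 221.96478873239437 197.04929577464787
-94 [212.1 233.  188.8 208.3 222.6 198.5]
-97 [211.6 232.4 188.  207.5 222.1 197.7]
-100 [211.1 231.9 187.3 206.7 221.5 197. ]
-103 [210.5 231.3 186.5 206.  221.  196.2]
side obs box 242 260 170 188 250.9515570934256 178.89965397923876
-94 [239.9 260.9 171.2 191.  250.4 181. ]
-97 [240.1 261.1 170.3 190.1 250.6 180.1]
-100 [240.4 261.4 169.5 189.2 250.9 179.3]
-103 [240.7 261.6 168.6 188.3 251.2 178.4]
```

```bash
python3 -m creep '[{"x":-0.15,"y":-0.5,"z":0.3,"ax":0,"ay":0,"az":0},{"x":0,"y":0,"z":0.8,"ax":0,"ay":0,"az":0},{"x":0,"y":0,"z":1,"ax":0,"ay":0,"az":0},{"x":0,"y":0,"z":1,"ax":0,"ay":0,"az":0},{"x":0,"y":0,"z":0.5,"ax":0,"ay":0,"az":0}]'
python3 -m creep '[{"x":0,"y":0,"z":0.8,"ax":0,"ay":0,"az":0},{"x":0,"y":0,"z":1,"ax":0,"ay":0,"az":0},{"x":0,"y":0,"z":1,"ax":0,"ay":0,"az":0},{"x":0,"y":0,"z":1,"ax":0,"ay":0,"az":0},{"x":0,"y":0,"z":0.6,"ax":0,"ay":0,"az":0}]'
python3 -m creep '[{"x":0,"y":0,"z":0.3,"ax":0,"ay":0,"az":0},{"x":0,"y":0,"z":0,"ax":0,"ay":0,"az":0},{"x":0,"y":0,"z":0,"ax":0,"ay":0,"az":0},{"x":0,"y":0,"z":0,"ax":0,"ay":0,"az":0},{"x":0,"y":0,"z":0,"ax":0,"ay":0,"az":0}]'
python3 rl.py; python3 lk.py | grep -E 'scene (9|11|13)|side (9|11|13)'
python3 - <<'E'
from h import *
im,d=optics.capture('scene');save('s2',cv2.resize(im[150:290,170:350],None,fx=4,fy=4))
E
```

```text
time: 13.4
eef_pos: [513.0, -93.9, 97.9]
tcp_rot: [[-0.999, 0.05, -0.001], [0.05, 0.999, 0.001], [0.001, 0.0, -1.0]]
ft_force: [-0.6, -0.2, -1.3]
finger_gap: 0.626
finger_force: 3.5
time: 13.9
eef_pos: [513.2, -94.0, 54.2]
tcp_rot: [[-0.999, 0.05, -0.001], [0.05, 0.999, 0.0], [0.001, 0.0, -1.0]]
ft_force: [0.3, -0.3, -1.4]
finger_gap: 0.628
finger_force: 3.5
time: 14.4
eef_pos: [513.7, -94.1, 52.6]
tcp_rot: [[-0.999, 0.05, 0.0], [0.05, 0.999, -0.0], [-0.0, -0.0, -1.0]]
ft_force: [0.3, -0.4, -1.1]
finger_gap: 0.625
finger_force: 3.5
scene 254 [ 6.297e+02 -1.008e+02  6.000e-01] 0.29 [ 609. -112.   55.] [654. -74.  86.]
px 221.8740157480315 196.95669291338584
side 245 [ 630.3 -101.2    0.7] 0.41 [ 605. -112.   57.] [650. -73.  88.]
px 250.9673469387755 178.5061224489796
scene 97 [array([15.2, 74.6, -9.7, 30.4]), array([-45.5, -38.8,   1.2,  29.6])]
scene 113 [array([15.3, 74.2, -9.6, 31.3]), array([-52. , -15. ,  -8.9,  31.6])]
scene 137 [array([15.2, 74.3, -9.7, 31.4]), array([-50. , -17.3,  -9.1,  30.3])]
side 97 [array([ 15.2,  74.8, -10. ,  32.5]), array([-48.4, -19.6,  -9.3,  31.7])]
side 113 [array([15.1, 74.6, -9.2, 32.6]), array([-49.9, -16.9,  -7.3,  30.2])]
side 137 [array([ 15.3,  74.6, -10. ,  29.9]), array([-50.2, -42.2,  -9.9,  27.6])]
```

View pics/s2.png

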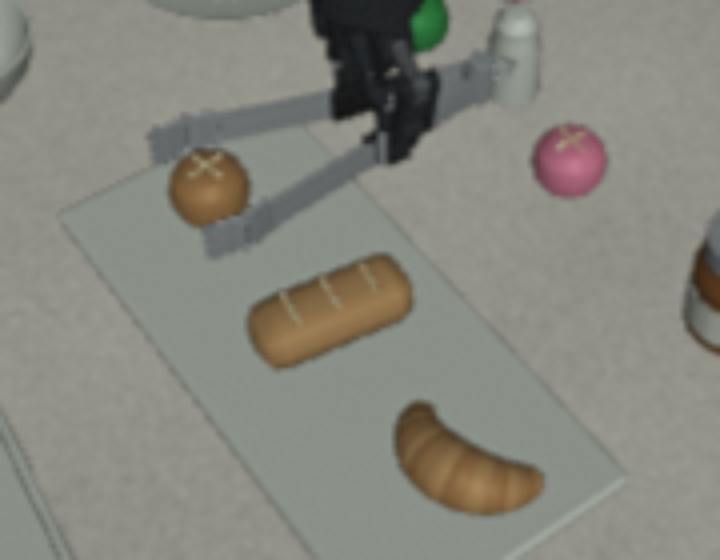

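The roll at (208,188) in the crop sits centred between the heads at (175,140) and (225,235). I lower slightly and close.

```bash
python3 -m creep '[{"x":0,"y":0,"z":0.1,"ax":0,"ay":0,"az":0},{"x":0,"y":0,"z":0,"ax":0,"ay":0,"az":0},{"x":0,"y":0,"z":0,"ax":0,"ay":0,"az":0},{"x":0,"y":0,"z":0,"ax":0,"ay":0,"az":0},{"x":0,"y":0,"z":0,"ax":0,"ay":0,"az":0}]' 0.0
python3 -m creep '[{"x":0,"y":0,"z":0,"ax":0,"ay":0,"az":0},{"x":0,"y":0,"z":0,"ax":0,"ay":0,"az":0},{"x":0,"y":0,"z":0,"ax":0,"ay":0,"az":0},{"x":0,"y":0,"z":0,"ax":0,"ay":0,"az":0},{"x":0,"y":0,"z":0,"ax":0,"ay":0,"az":0}]' 0.13
python3 -m creep '[{"x":0,"y":0,"z":0,"ax":0,"ay":0,"az":0},{"x":0,"y":0,"z":0,"ax":0,"ay":0,"az":0},{"x":0,"y":0,"z":0,"ax":0,"ay":0,"az":0},{"x":0,"y":0,"z":0,"ax":0,"ay":0,"az":0},{"x":0,"y":0,"z":0,"ax":0,"ay":0,"az":0}]' 0.2
```

```text
time: 15.15
eef_pos: [513.6, -94.1, 51.3]
tcp_rot: [[-0.999, 0.05, -0.0], [0.05, 0.999, -0.0], [0.0, -0.0, -1.0]]
ft_force: [-1.0, -0.3, -1.6]
finger_gap: 0.5
finger_force: 4.7
time: 15.65
eef_pos: [513.5, -94.1, 51.3]
tcp_rot: [[-0.999, 0.05, -0.0], [0.05, 0.999, -0.0], [0.0, -0.0, -1.0]]
ft_force: [0.0, 0.3, -1.3]
finger_gap: 0.438
finger_force: 5.9
time: 16.15
eef_pos: [513.6, -94.1, 51.3]
tcp_rot: [[-0.999, 0.05, 0.0], [0.05, 0.999, -0.0], [-0.0, -0.0, -1.0]]
ft_force: [-0.2, -0.2, -0.3]
finger_gap: 0.408
finger_force: 40.3
```

```bash
python3 -m creep '[{"x":0,"y":0,"z":-0.2,"ax":0,"ay":0,"az":0},{"x":0,"y":0,"z":-0.4,"ax":0,"ay":0,"az":0},{"x":0,"y":0,"z":-0.8,"ax":0,"ay":0,"az":0},{"x":0,"y":0,"z":-1,"ax":0,"ay":0,"az":0},{"x":0,"y":0,"z":-1,"ax":0,"ay":0,"az":0}]'
python3 -m creep '[{"x":0,"y":0,"z":-1,"ax":0,"ay":0,"az":0},{"x":0,"y":0,"z":-1,"ax":0,"ay":0,"az":0},{"x":0,"y":0,"z":-1,"ax":0,"ay":0,"az":0},{"x":0,"y":0,"z":-1,"ax":0,"ay":0,"az":0},{"x":0,"y":0,"z":-0.5,"ax":0,"ay":0,"az":0}]'
python3 -m creep '[{"x":0,"y":0,"z":-0.2,"ax":0,"ay":0,"az":0},{"x":0,"y":0,"z":0,"ax":0,"ay":0,"az":0},{"x":0,"y":0,"z":0,"ax":0,"ay":0,"az":0},{"x":0,"y":0,"z":0,"ax":0,"ay":0,"az":0},{"x":0,"y":0,"z":0,"ax":0,"ay":0,"az":0}]'
python3 - <<'E'
from h import *
im,d=optics.capture('scene');W=cloud('scene',d);save('s3',cv2.resize(im[110:250,170:350],None,fx=4,fy=4))
hsv=cv2.cvtColor(im,cv2.COLOR_RGB2HSV);q=(d>0)&(hsv[...,1]>90)&(np.hypot(W[...,0]-630,W[...,1]+100)<45)&(W[...,2]>60)
print(q.sum(),W[q].min(0),W[q].max(0))
r=optics.silhouettes('plate','scene')[0];P=W[r['mask']&(d>0)];print(r['score'],P.min(0),P.max(0))
(c,rad)=cv2.minEnclosingCircle(P[(P[:,2]>13)&(P[:,2]<24)][:,:2].astype(np.float32));print(c,rad)
E
```

```text
time: 16.65
eef_pos: [513.7, -94.1, 86.4]
tcp_rot: [[-0.999, 0.05, 0.0], [0.05, 0.999, -0.0], [-0.0, -0.0, -1.0]]
ft_force: [-0.1, 0.4, -1.0]
finger_gap: 0.408
finger_force: 40.4
time: 17.15
eef_pos: [513.9, -94.2, 131.4]
tcp_rot: [[-0.999, 0.05, 0.001], [0.05, 0.999, -0.0], [-0.001, -0.0, -1.0]]
ft_force: [0.5, -0.3, -1.6]
finger_gap: 0.414
finger_force: 40.4
time: 17.65
eef_pos: [513.4, -94.0, 132.0]
tcp_rot: [[-0.999, 0.05, -0.001], [0.05, 0.999, 0.0], [0.001, 0.0, -1.0]]
ft_force: [0.5, -0.5, -1.3]
finger_gap: 0.408
finger_force: 40.4
211 [ 607.6323889  -111.98535659  137.39446828] [653.89223226 -73.2891315  167.82837373]
0.77 [ 408.23036327 -453.05760835   -2.83576291] [ 579.73401202 -122.37230854  191.52331127]
(486.5950622558594, -358.17193603515625) 95.73229217529297
```

View pics/s3.png

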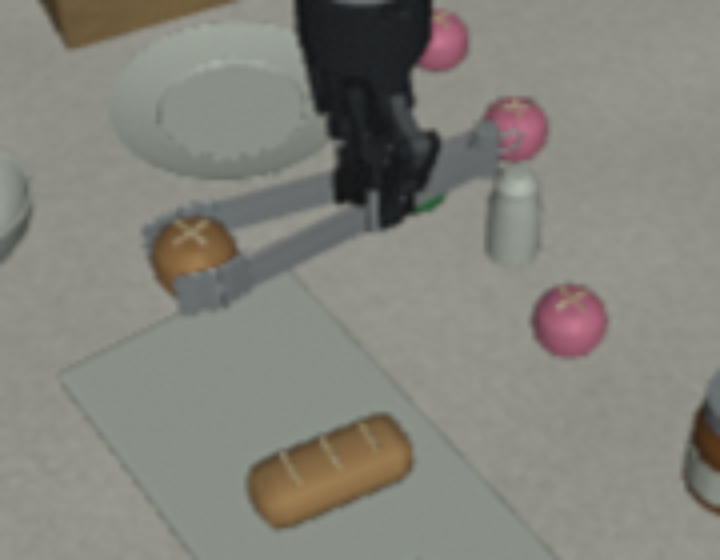

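The roll at (195,255) in the crop is clear of the platter and gripped between both heads. I carry it to the plate centre at about (487,-360).

```bash
python3 -m creep '[{"x":0.4,"y":-0.8,"z":0,"ax":0,"ay":0,"az":0},{"x":0.7,"y":-1.4,"z":0,"ax":0,"ay":0,"az":0},{"x":0.9,"y":-1.8,"z":0,"ax":0,"ay":0,"az":0},{"x":0.9,"y":-1.8,"z":0,"ax":0,"ay":0,"az":0},{"x":0.9,"y":-1.8,"z":0,"ax":0,"ay":0,"az":0}]' | sed -n '2p;5,6p'
python3 -m creep '[{"x":0.9,"y":-1.8,"z":0,"ax":0,"ay":0,"az":0},{"x":0.9,"y":-1.8,"z":0,"ax":0,"ay":0,"az":0},{"x":0.9,"y":-1.8,"z":0,"ax":0,"ay":0,"az":0},{"x":0.9,"y":-1.8,"z":0,"ax":0,"ay":0,"az":0},{"x":0.9,"y":-1.8,"z":0,"ax":0,"ay":0,"az":0}]' | sed -n '2p;5,6p'
python3 -m creep '[{"x":0.9,"y":-1.8,"z":0,"ax":0,"ay":0,"az":0},{"x":0.9,"y":-1.8,"z":0,"ax":0,"ay":0,"az":0},{"x":0.9,"y":-1.8,"z":0,"ax":0,"ay":0,"az":0},{"x":0.9,"y":-1.8,"z":0,"ax":0,"ay":0,"az":0},{"x":0.7,"y":-1.4,"z":0,"ax":0,"ay":0,"az":0}]' | sed -n '2p;5,6p'
python3 -m creep '[{"x":0.3,"y":-0.7,"z":0.3,"ax":0,"ay":0,"az":0},{"x":0.1,"y":-0.3,"z":0.5,"ax":0,"ay":0,"az":0},{"x":0,"y":0,"z":0.6,"ax":0,"ay":0,"az":0},{"x":0,"y":0,"z":0.2,"ax":0,"ay":0,"az":0},{"x":0,"y":0,"z":0,"ax":0,"ay":0,"az":0}]'
python3 -m creep '[{"x":0,"y":0,"z":0,"ax":0,"ay":0,"az":0},{"x":0,"y":0,"z":0,"ax":0,"ay":0,"az":0},{"x":0,"y":0,"z":0,"ax":0,"ay":0,"az":0},{"x":0,"y":0,"z":0,"ax":0,"ay":0,"az":0},{"x":0,"y":0,"z":0,"ax":0,"ay":0,"az":0}]'
python3 - <<'E'
from h import *
im,d=optics.capture('scene');W=cloud('scene',d);save('s4',cv2.resize(im[60:200,140:320],None,fx=4,fy=4))
hsv=cv2.cvtColor(im,cv2.COLOR_RGB2HSV);q=(d>0)&(hsv[...,1]>90)&(np.hypot(W[...,0]-487,W[...,1]+360)<50)&(W[...,2]>90)
print(q.sum(),W[q].min(0),W[q].max(0))
E
```

```text
eef_pos: [471.0, -169.1, 132.3]
finger_gap: 0.408
finger_force: 40.4
eef_pos: [421.5, -256.8, 132.3]
finger_gap: 0.409
finger_force: 40.4
eef_pos: [374.2, -340.7, 132.3]
finger_gap: 0.411
finger_force: 40.4
time: 19.75
eef_pos: [370.8, -348.5, 115.8]
tcp_rot: [[-0.999, 0.049, -0.001], [0.049, 0.999, 0.001], [0.001, 0.001, -1.0]]
ft_force: [0.1, -0.2, -1.9]
finger_gap: 0.41
finger_force: 40.4
time: 20.25
eef_pos: [370.7, -349.3, 116.4]
tcp_rot: [[-0.999, 0.05, 0.0], [0.05, 0.999, -0.0], [-0.0, -0.0, -1.0]]
ft_force: [0.3, 0.3, -1.0]
finger_gap: 0.407
finger_force: 40.4
126 [ 464.07449359 -362.68854658  118.4998819 ] [ 511.35012607 -331.46725766  151.30526607]
```

View pics/s4.png

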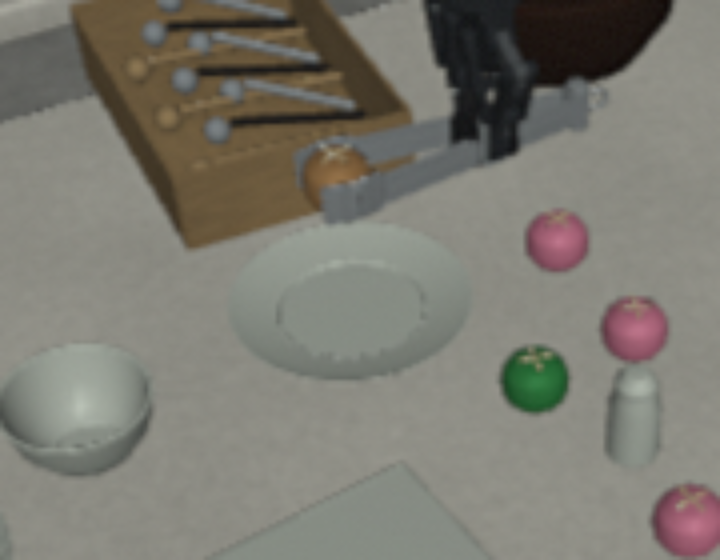

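The roll at (337,175) in the crop hangs gripped at about (488,-357,131), above the plate centre at (487,-360). I hand the job in.

```bash
python3 -c "
from station import arm
print(arm.finish_job())"
```

```text
the job is handed in; nothing more can be done
None
```

The job is handed in, with no verdict returned: the roll hangs gripped in the tongs about 3 mm off the plate's middle and about 130 mm above the table, with the tongs firmly in the gripper.

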